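Stock the sample shelf in the storeroom

ROBOT

A 6-joint arm with a two-finger parallel gripper is mounted at the origin on the work surface. World frame = base frame: x ahead of the robot, y to its left, z up, the work surface at z = 0. Lengths are in m, angles in rad, forces in N, time in s.
With the tool pointing down it reaches from about 0.275 to 0.875 m from the base axis. Payload 12.5 kg.
Tool frame: the origin (TCP) lies on the centre line of the jaws, within the pads' length; the fingertips stand 19 mm ahead of it and the grasp point (between the pads) is the TCP; z points along the fingers, y is the line along which they close (so a half turn about z gives the same grasp; the last joint's range is limited). The gripper opens to 85 mm and grips with 20 to 120 N. Pads are 22 mm wide; open, the fingers measure 114 mm over their backs; the gripper's body (76 mm by 85 mm) begins 54 mm behind the grasp point. The pads swing forward as they close: fully open they stand 13 mm farther back than shut.
Start: joints at [-1.275, 0.351, 1.652, -0, 1.139, -0.085], TCP at [0.204, -0.511, 0.215] pointing down, gripper open.
Joint ranges: [-2.75, 2.75], [-0.79, 2.1], [0.01, 2.65], [-1.57, 4.71], [0.07, 3.14], [-2.87, 2.87]. Speed limits (rad/s): [2.22, 2.22, 2.79, 3.14, 3.14, 3.14].

INTERFACE

Orientations are given as a rotation vector (axis times angle).
In Python, from rig import * gives the robot as it stands.
- The arm moves only by the tool drive_tool, never from a script. Its argument "motion" is a list of rows, each a list of 7 numbers: the shift along the tool's x, y, z in mm, then the turn, a rotation vector about the tool's x, y, z in rad, then the gripper's target within -1 to 1 (fully open at 1, half-way at 0, shut at -1). In form: [[tx, ty, tz, rx, ry, rz, gripper], ...]. A call has 1 to 8 rows; each row shifts and turns the commanded pose from where the row before left it, along the tool's axes as they then stand; what a row does not reach is not made up. A row lasts 1/12 s, in which the tool goes at most 41.7 mm and 7.16 degrees, less where a joint would pass 70% of its speed; a pose out of reach is approached as far as the arm can. A call is refused whole if a number of a shift passes 41.7 or a number of a turn 0.125, either way. A call with a gripper value outside its range is refused whole. The fingers move at their own pace and stop on an object; "force" is the grip in N (left out, the last holds). Time passes only in rows, so rows that do not move let the fingers close. It gives the time, the measured TCP pose, the force, the opening and the grip force at its end, in the units of the state.
- sense(): the state, without advancing time (a new reading comes with each control period).
- get_image(name): name is "scene" or "side" or "wrist"; returns a dict with "pixels" (384x512x3 uint8, red, green, blue), "fov_y" (degrees; the focal length in pixels is half the picture's height over the tangent of half this angle, whatever the lens; pixels are square), "cx", "cy" (the principal point, pixels), "world_to_cam" (4x4, takes a point from world to camera coordinates); the wrist camera has in their place "T_tool_cam" (4x4, takes a point from camera to tool coordinates, whose origin is the TCP and whose axes are the flange's). Camera axes: x right, y down, z forward; pixel columns grow to the right and rows downward; lengths in m; the calibration is good to about 2 mm. A picture is of the moment at which its call begins: read the wrist's pose just before it. There is no depth.
- hand_in(): hands the job in; it is judged then, once.
Trained networks look in a picture, given as the dict that the camera call returned (one of the last four; its "shot" number tells which), for a name from the list of things; names that differ only in an ending like _2 or _b are one class to them, and where a whole thing is asked for, a point or a joint stands for the part that bears it (a point fixed in the world has none). Each returns a list of dicts, best first, with "p" (0 to 1); they miss things now and then, are a little off and sometimes report something else, mostly with a low value. They report only what shows in the picture. A call takes as long as a camera call.
- silhouettes(query, picture): "region" (384x512 bool, what is visible of it) and "position" ([column, row] in pixels, amid what is visible of it).
The state is a dict: "time": time; "qpos": joint angles; "qvel": joint speeds; "joint_torque": joint torques, N m; "tool_pos": TCP position; "ee_rot": TCP orientation; "force": force on the tool from outside, world axes, zero at the start; "moment": the same for the moment, N m; "finger_gap": finger opening in m; "gripper_force": force on a finger pad.
Only numpy, scipy, OpenCV 4.12 (cv2) and the standard library are available. Lean on these libraries where they do the work, as an engineer would, in place of code of your own. Each camera call takes 0.05 s, during which the arm holds its last target. There are 200 camera calls.

TASK

Stock the small grey shelf from the goods on the cardboard sheet: stand the brown carton midway between the blue tub and the green canister, in line with them and with its long side parallel to the shelf's yellow front edge, and set the orange jar upright on the middle of the carton's top. Stand the white roller sleeve on end straight behind the blue tub, and the yellow box straight in front of the green canister with its long side parallel to the yellow edge, each with a gap of about 3 cm to its neighbour; the front is the shelf's side with the yellow edge, which faces the robot. Leave the red tape roll and the steel tin where they are, and let go of everything at the end.

Things in the scene. Friction and masses are not known exactly. Their poses are not given: they have to be found in the camera images.
- shelf: Grey steel shelf panel lying on the bench, 280 (x) x 320 (y) x 25 mm high, fixed, its place and yaw (up to about 15 degrees) differ each time, on the left or the right half of the bench. Origin: centre of its underside; its top is 25 mm above the origin. x points from the front edge (marked by a yellow stripe, on the robot's side) to the back; y along the front edge, to the left seen from the robot.
- tub: Blue tub with a blue lid and a white grip bar on top, 64 x 64 mm, 60 mm high, fixed on the shelf, 100 mm to one side (left or right) of the shelf's middle. Origin: centre of its underside, on the shelf's top; axes parallel to the shelf's (x towards the back).
- canister: Square green canister with a round black cap, 64 x 64 mm, 60 mm high, fixed on the shelf, 100 mm to the other side of the shelf's middle. Origin: centre of its underside, on the shelf's top; axes parallel to the shelf's (x towards the back).
- carton_center (a point): Centre (half-way up) of the brown carton with a pale tape band, loose, 56 (x) x 76 (y) x 50 mm high; z up. Starts on the 4 mm thick cardboard sheet on the bench, among the other goods. About 0.12 kg.
- jar_center (a point): Centre (half-way up) of the orange jar with a black lid, loose, round, 50 mm diameter, 55 mm high; z up. Starts on the cardboard sheet. About 0.08 kg.
- roller_center (a point): Centre (half-way up) of the white paint-roller sleeve (hard tube, dark core at its upper end), loose, standing on end, 46 mm diameter, 80 mm high; z up. Starts on the cardboard sheet. About 0.07 kg.
- ybox_center (a point): Centre (half-way up) of the yellow box with a red label on top, loose, 44 (x) x 64 (y) x 50 mm high; z up. Starts on the cardboard sheet. About 0.09 kg.
- tape: Red roll of tape lying flat, loose, 66 mm outer diameter, 19 mm high, on the cardboard sheet among the goods; to be left alone. Origin: centre of its underside.
- tin: Round steel tin, loose, 54 mm diameter, 42 mm high, on the cardboard sheet among the goods; to be left alone. Origin: centre of its underside.

How it is judged:
By the outcome, as a careful person would: the job done as asked, in the order asked, and still so for the second after the job is handed in, with the robot touching nothing.
It also fails if it takes over 115 s, if anything falls off the work surface, if the arm or the gripper's body presses on something with over 40 N, if the wrist force passes 120 N, or if a joint passes its speed limit or range.

## Working session

There is one attempt and no reset: what is moved stays moved. The work goes in short steps, Python scripts to look and compute and a tool call to move; the robot and the scene stay as the last step left them, time stands still between calls to the robot, and variables do not carry over. Pictures are saved under pics/ and viewed, at most 14 in all, crops included, and the job is handed in when it is done.

Besides the shell and the picture viewer there is one more tool, called after ">>>" by a JSON object that holds its "name" and its "arguments". drive_tool: Moves the arm, as the interface text tells. Its arguments: {"type":"object","properties":{"motion":{"type":"array"},"force":{"type":"number"}},"required":["motion"]}

```bash
ls; mkdir -p pics; python3 - <<'E'
from rig import *
import cv2
s=sense(); print(s)
for n in ["scene","side"]:
    p=get_image(n); cv2.imwrite(f"pics/{n}0.png",p["pixels"][:,:,::-1])
    print(n,p["fov_y"],p["cx"],p["cy"],p["world_to_cam"])
    for q in ["shelf","tub","canister","carton_center","jar_center","roller_center","ybox_center","tape","tin"]:
        print(q,[(round(d["p"],2),[round(float(v)) for v in d["position"]],int(d["region"].sum())) for d in silhouettes(q,p)[:2]])
E
```

```text
pics
{'time': 0.0, 'qpos': array([-1.27463231e+00,  3.51236667e-01,  1.65243239e+00, -2.85286377e-08,
        1.13910383e+00, -8.46200725e-02]), 'qvel': array([ 0.0008161 ,  0.00025982,  0.00201534, -0.00270729, -0.00230924,
        0.00044331]), 'joint_torque': array([-2.63732349e-03, -5.06095970e+01, -2.91408992e+01, -1.57781196e-04,
        4.54926529e-03, -5.33636282e-06]), 'tool_pos': array([ 0.20431618, -0.51025924,  0.21435504]), 'ee_rot': array([-3.08367201e+00, -5.94305073e-01,  1.95692568e-04]), 'force': array([-0.65873285,  0.822732  ,  0.00804257]), 'moment': array([-0.01777089,  0.05507867,  0.04753486]), 'gripper_force': 0.0, 'finger_gap': 0.08502148497345512}
scene 42.01375685269344 253.36977353997366 189.12651136533066 [[ 0.65152346  0.75853932  0.01163078 -0.35181101]
 [ 0.52448542 -0.4393073  -0.72933129 -0.23628266]
 [-0.54811698  0.48127663 -0.68406183  1.7164351 ]
 [ 0.          0.          0.          1.        ]]
shelf [(0.71, [312, 166], 5478)]
tub [(0.84, [286, 164], 596)]
canister [(0.81, [336, 138], 583)]
carton_center [(0.71, [133, 251], 1042)]
jar_center [(0.97, [161, 275], 516)]
roller_center [(0.78, [193, 196], 455)]
ybox_center [(0.59, [222, 220], 652)]
tape [(0.55, [200, 255], 454)]
tin [(0.95, [164, 226], 450)]
side 48.21945554184405 255.41799124658365 183.4130023291061 [[-0.78737529 -0.6161292  -0.02061438  0.42428098]
 [-0.3616527   0.48873361 -0.79394382  0.2443352 ]
 [ 0.49924691 -0.6176765  -0.60764156  0.91139659]
 [ 0.          0.          0.          1.        ]]
shelf [(0.68, [193, 264], 11669)]
tub [(0.93, [227, 220], 956), (0.68, [196, 263], 11521)]
canister [(0.87, [163, 273], 1327), (0.34, [196, 265], 11622)]
carton_center [(0.89, [337, 144], 486)]
jar_center [(0.75, [305, 132], 265)]
roller_center [(0.9, [318, 175], 471)]
ybox_center []
tape [(0.78, [291, 154], 226)]
tin [(0.74, [331, 163], 222)]
```

```bash
python3 - <<'E'
import cv2
a=cv2.imread("pics/scene0.png")[110:310,90:390];b=cv2.imread("pics/side0.png")
cv2.imwrite("pics/a.png",cv2.resize(a,(800,533),interpolation=cv2.INTER_CUBIC))
cv2.imwrite("pics/b.png",cv2.resize(b,(768,576),interpolation=cv2.INTER_CUBIC))
E
```

```text
(no output)
```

View pics/a.png

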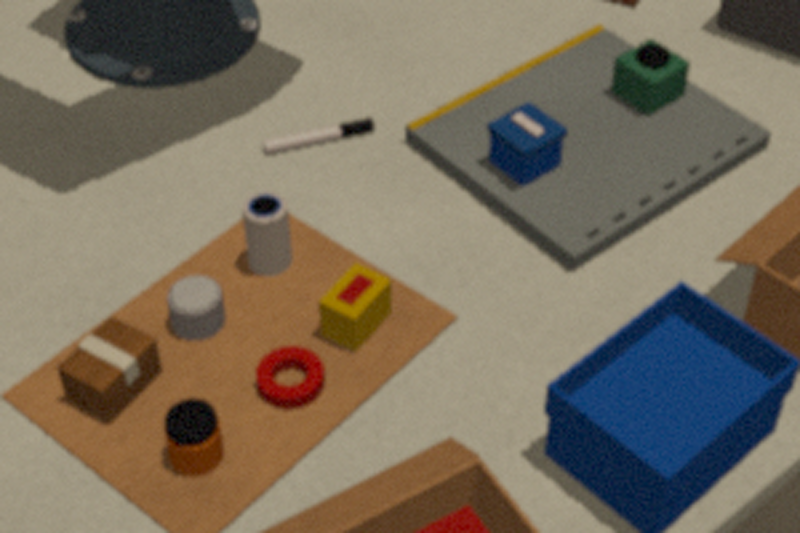

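View pics/b.png

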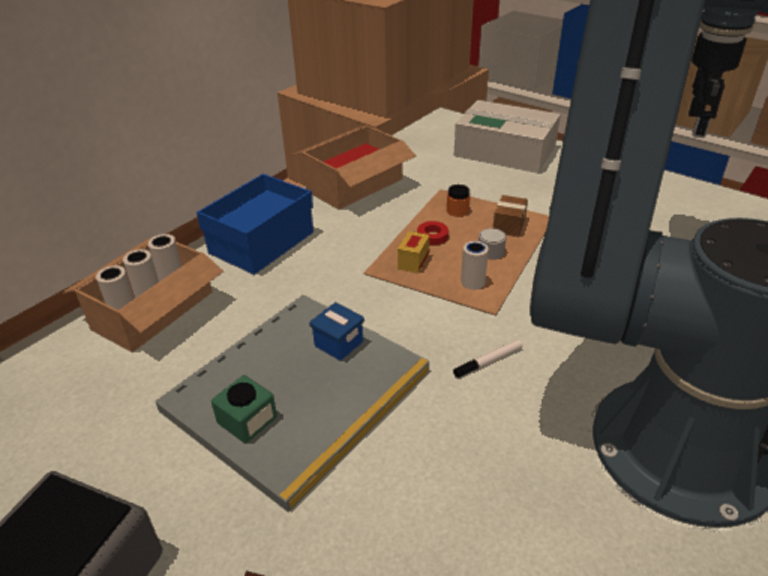

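The scene picture shows the goods at lower left on the cardboard sheet. The shelf is at upper right, with the tub near (286,164), the canister near (336,138) and the yellow edge facing the robot. Every network hit matches the picture. The side view adds spare rollers in a background box, which aren't ours. Next I'll fit the poses.

```bash
cat > h.py <<'E'
from rig import *
import numpy as np, cv2
from scipy.optimize import minimize
from scipy.spatial.transform import Rotation as R
DIM=dict(carton_center=(56,76,50),jar_center=(50,0,55),roller_center=(46,0,80),ybox_center=(44,64,50),tape=(66,0,19),tin=(54,0,42),tub=(64,64,60),canister=(64,64,60),shelf=(280,320,25))
def wrist_w2c(p,s):
    T=np.eye(4);T[:3,:3]=R.from_rotvec(s["ee_rot"]).as_matrix();T[:3,3]=s["tool_pos"]
    return np.linalg.inv(T@p["T_tool_cam"])
def snap(n):
    s=sense();p=get_image(n)
    return p,(wrist_w2c(p,s) if n=="wrist" else p["world_to_cam"])
def proj(P,p,W):
    c=np.c_[P,np.ones(len(P))]@W[:3].T
    f=192/np.tan(np.radians(p["fov_y"])/2)
    return np.c_[f*c[:,0]/c[:,2]+p["cx"],f*c[:,1]/c[:,2]+p["cy"]]
def pts(q,x,y,yaw,z0):
    a,b,h=np.array(DIM[q])/1000
    if b: xy=np.array([[i*a/2,j*b/2] for i in(-1,1) for j in(-1,1)])
    else: t=np.linspace(0,2*np.pi,32); xy=np.c_[np.cos(t),np.sin(t)]*a/2
    c,s=np.cos(yaw),np.sin(yaw); xy=xy@np.array([[c,s],[-s,c]])+[x,y]
    return np.vstack([np.c_[xy,np.full(len(xy),z)] for z in(z0,z0+h)])
def render(P,p,W):
    m=np.zeros((384,512),np.uint8); u=cv2.convexHull(proj(P,p,W).astype(np.float32))
    cv2.fillConvexPoly(m,np.round(u*16).astype(np.int32),255,cv2.LINE_AA,4); return m/255.
def ground(px,p,W,z):
    f=192/np.tan(np.radians(p["fov_y"])/2)
    d=W[:3,:3].T@np.array([(px[0]-p["cx"])/f,(px[1]-p["cy"])/f,1]); o=-W[:3,:3].T@W[:3,3]
    return o+d*(z-o[2])/d[2]
def fit(q,views,z0,yaws=(0,.4,.8,1.2,1.6,2.0,2.4,2.8),minp=.5):
    """views: list of (p,W); returns x,y,yaw,cost"""
    ms=[]
    for p,W in views:
        d=silhouettes(q,p)
        if d and d[0]["p"]>minp: ms.append((p,W,d[0]["region"].astype(float),d[0]["position"]))
    if not ms: return None
    g=ground(ms[0][3],ms[0][0],ms[0][1],z0+DIM[q][2]/2000)
    def cost(v):
        return np.mean([1-np.minimum(r,m).sum()/np.maximum(r,m).sum() for p,W,m,_ in ms for r in [render(pts(q,v[0],v[1],v[2],z0),p,W)]])
    best=None
    for yw in (yaws if DIM[q][1] else (0,)):
        sx=np.array([[0,0,0],[.01,0,0],[0,.01,0],[0,0,.2]])+[g[0],g[1],yw]
        r=minimize(cost,sx[0],method="Nelder-Mead",options=dict(initial_simplex=sx,xatol=1e-4,fatol=1e-4))
        if best is None or r.fun<best.fun: best=r
    return [round(float(x),4) for x in best.x]+[round(best.fun,3),len(ms)]
E
python3 - <<'E'
from h import *
v=[snap("scene"),snap("side")]
for q in DIM:
    z=.004 if DIM[q] and q not in("tub","canister","shelf") else (.025 if q!="shelf" else 0)
    print(q,fit(q,v,z,yaws=(-.25,0,.25) if z!=.004 else (0,.4,.8,1.2,1.6,2.0,2.4,2.8)))
    if q in("ybox_center","shelf","tub","canister","carton_center"): print("   scene only",fit(q,v[:1],z,yaws=(-.25,0,.25) if z!=.004 else (0,.4,.8,1.2,1.6,2.0,2.4,2.8)))
E
```

```text
carton_center [0.5839, -0.3293, 1.1494, np.float64(0.751), 2]
   scene only [0.5839, -0.3293, 1.1494, np.float64(0.503), 1]
jar_center [0.5968, -0.3395, 0.0331, np.float64(0.149), 2]
roller_center [0.4383, -0.1425, 0.0763, np.float64(0.158), 2]
ybox_center [0.5656, -0.128, 0.4154, np.float64(0.138), 2]
   scene only [0.5647, -0.1268, 3.5598, np.float64(0.145), 1]
tape [0.5854, -0.2253, 0.3092, np.float64(0.222), 2]
tin [0.4579, -0.2452, 0.2143, np.float64(0.263), 2]
tub [0.5136, 0.1528, -0.4845, np.float64(0.206), 2]
   scene only [0.5128, 0.1519, -0.5591, np.float64(0.214), 1]
canister [0.474, -0.2462, -0.4965, np.float64(0.773), 2]
   scene only [0.474, -0.2462, -0.4965, np.float64(0.545), 1]
shelf [0.5143, 0.2515, -0.0081, np.float64(0.189), 2]
   scene only [0.5118, 0.2523, -0.0008, np.float64(0.196), 1]
```

```bash
python3 - <<'E'
from h import *
v=[snap("scene"),snap("side")]
for px,i in (((133,251),0),((337,144),1)): print("carton",ground(px,*v[i],.029))
for px,i in (((336,138),0),((163,273),1)): print("can",ground(px,*v[i],.055))
for p,W in v:
    d=silhouettes("carton_center",p); print([(round(e["p"],2),e["position"]) for e in d])
    hsv=cv2.cvtColor(p["pixels"],cv2.COLOR_RGB2HSV)
    m=cv2.inRange(hsv,(18,130,90),(32,255,255))
    n,l,st,c=cv2.connectedComponentsWithStats(m)
    for k in range(1,n):
        if st[k,4]>40:
            yx=np.argwhere(l==k); P=np.array([ground((x,y),p,W,.02)[:2] for y,x in yx])
            mu=P.mean(0);u=np.linalg.svd(P-mu)[2][0]; t=(P-mu)@u
            print("yellow",st[k,4],mu,"len",np.ptp(t),"yaw",np.arctan2(-u[0],u[1]) if u[1]>0 else np.arctan2(u[0],-u[1]))
p,W=snap("wrist"); print(p["T_tool_cam"],p["fov_y"])
cv2.imwrite("pics/w0.png",p["pixels"][:,:,::-1])
E
```

```text
carton [ 0.4893258  -0.35590598  0.029     ]
carton [ 0.48440792 -0.34826735  0.029     ]
can [0.52065734 0.35674496 0.055     ]
can [0.50871643 0.35563188 0.055     ]
[(0.91, [134.3, 250.0])]
yellow 210 [0.37627849 0.25136732] len 0.313955446998357 yaw -0.006533824770272044
yellow 558 [ 0.55839955 -0.12315962] len 0.1173945665799771 yaw 0.6428703581955927
[(0.97, [338.4, 142.2])]
yellow 357 [ 0.57258    -0.13449946] len 0.1347133856317542 yaw 0.4484915696323038
yellow 679 [0.38451033 0.26616333] len 0.3175969280204879 yaw -0.008142730497203918
yellow 394 [0.36954542 0.27471049] len 0.30852477202077216 yaw -0.006167897291981858
[[-1.28489678e-04 -9.46494509e-01 -3.22719892e-01  8.26085712e-02]
 [ 9.99999985e-01 -1.59038576e-04  6.82928562e-05  4.18075724e-04]
 [-1.15963725e-04 -3.22719878e-01  9.46494515e-01 -1.59421471e-01]
 [ 0.00000000e+00  0.00000000e+00  0.00000000e+00  1.00000000e+00]] 69.34400055427255
```

View pics/w0.png

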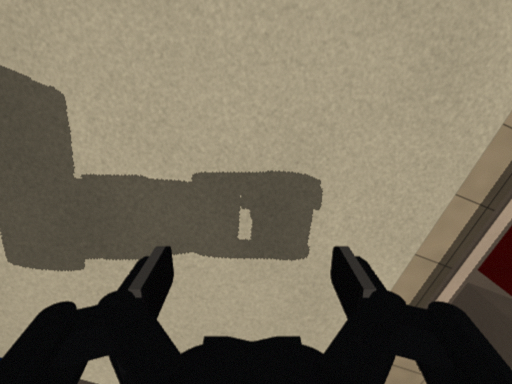

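Shelf yaw is about -0.007 rad, with its centre near (0.513, 0.252). The wrist view shows bare bench with the jaws at the bottom of the frame. I'll move to an overview pose above the goods.

```bash
cat >> h.py <<'E'
def now():
    s=sense();M=R.from_rotvec(s["ee_rot"]).as_matrix()
    return np.array(s["tool_pos"]),np.arctan2(M[1,0],M[0,0]),M[:,2]
def plan(way,start=None,step=38.):
    """way: list of (x,y,z,theta); prints rows [tx,ty,tz,rz]"""
    if start is None: p,t,_=now()
    else: p,t=np.array(start[:3]),start[3]
    for w in way:
        d=(np.array(w[:3])-p)*1000; dt=w[3]-t
        n=max(int(np.ceil(np.linalg.norm(d)/step)),int(np.ceil(abs(dt)/.12)),1)
        print("->",w,n)
        for i in range(n):
            c,s_=np.cos(t),np.sin(t); e=d/n
            print([round(float(c*e[0]+s_*e[1]),1),round(float(s_*e[0]-c*e[1]),1),round(float(-e[2]),1),0,0,round(-dt/n,4)])
            t+=dt/n
        p=np.array(w[:3]);t=w[3]
E
python3 -c "
from h import *
plan([(.5,-.25,.3,1.571)])"
```

```text
-> (0.5, -0.25, 0.3, 1.571) 11
[33.7, -12.0, -7.7, 0, 0, np.float64(-0.1082)]
[34.8, -8.3, -7.7, 0, 0, np.float64(-0.1082)]
[35.5, -4.5, -7.7, 0, 0, np.float64(-0.1082)]
[35.8, -0.6, -7.7, 0, 0, np.float64(-0.1082)]
[35.7, 3.3, -7.7, 0, 0, np.float64(-0.1082)]
[35.1, 7.1, -7.7, 0, 0, np.float64(-0.1082)]
[34.1, 10.8, -7.7, 0, 0, np.float64(-0.1082)]
[32.8, 14.5, -7.7, 0, 0, np.float64(-0.1082)]
[31.0, 17.9, -7.7, 0, 0, np.float64(-0.1082)]
[28.9, 21.2, -7.7, 0, 0, np.float64(-0.1082)]
[26.4, 24.2, -7.7, 0, 0, np.float64(-0.1082)]
```

>>> {"name": "drive_tool", "arguments": {"motion": [[34,-12,-8,0,0,-0.108,1],[35,-8,-8,0,0,-0.108,1],[35,-4,-8,0,0,-0.108,1],[36,-1,-8,0,0,-0.108,1],[36,3,-8,0,0,-0.108,1],[35,7,-8,0,0,-0.108,1],[34,11,-8,0,0,-0.108,1],[33,14,-8,0,0,-0.108,1]]}}

```text
time: 3.17
tool_pos: [0.4205, -0.3197, 0.2795]
ee_rot: [2.547, 1.838, 0.0]
force: [0.3, -0.9, 0.3]
finger_gap: 0.0854
gripper_force: 0.0
```

>>> {"name": "drive_tool", "arguments": {"motion": [[31,18,-8,0,0,-0.108,1],[29,21,-8,0,0,-0.108,1],[26,24,-8,0,0,-0.108,1],[0,0,0,0,0,0,1],[0,0,0,0,0,0,1]]}}

```text
time: 3.58
tool_pos: [0.5008, -0.2494, 0.303]
ee_rot: [2.221, 2.222, 0.0]
force: [0.3, -0.4, -0.6]
finger_gap: 0.0854
gripper_force: 0.0
```

```bash
python3 - <<'E'
from h import *
print(now(),sense()["time"])
v=snap("wrist"); cv2.imwrite("pics/w1.png",v[0]["pixels"][:,:,::-1])
for q in list(DIM)[:6]: print(q,fit(q,[v],.004))
E
```

```text
(array([ 0.50080494, -0.24937674,  0.30299256]), np.float64(1.5712577442567568), array([ 3.28926875e-04, -2.70954971e-04, -9.99999909e-01])) 3.5833
carton_center [0.4768, -0.3547, 0.2823, np.float64(0.071), 1]
jar_center [0.5951, -0.3381, 0.0679, np.float64(0.144), 1]
roller_center [0.4354, -0.1423, 0.2164, np.float64(0.078), 1]
ybox_center [0.5615, -0.1281, 0.2791, np.float64(0.106), 1]
tape [0.5825, -0.2246, 0.1661, np.float64(0.287), 1]
tin [0.4588, -0.2471, 0.075, np.float64(0.117), 1]
```

View pics/w1.png

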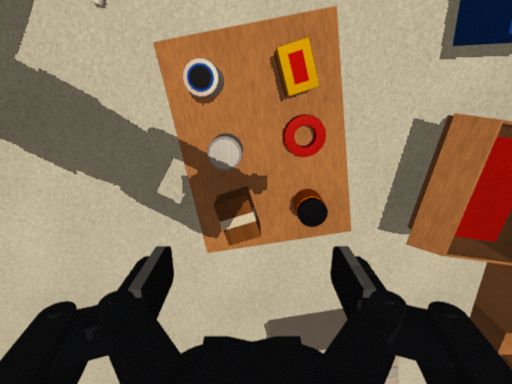

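The wrist view shows the carton at (238,215), jar (311,208), tin (225,152), tape (304,135), roller (202,78) and yellow box (298,67). The fits agree with this. Next I'll hover over the carton for a near check.

```bash
python3 -c "
from h import *
plan([(.478,-.355,.16,1.853)])"
```

```text
-> (0.478, -0.355, 0.16, 1.853) 5
[-20.8, -4.2, 28.6, 0, 0, np.float64(-0.0572)]
[-20.5, -5.4, 28.6, 0, 0, np.float64(-0.0572)]
[-20.2, -6.5, 28.6, 0, 0, np.float64(-0.0572)]
[-19.8, -7.7, 28.6, 0, 0, np.float64(-0.0572)]
[-19.3, -8.8, 28.6, 0, 0, np.float64(-0.0572)]
```

>>> {"name": "drive_tool", "arguments": {"motion": [[-21,-4,28.6,0,0,-0.057,1],[-20.5,-5.4,28.6,0,0,-0.057,1],[-20,-6.5,28.6,0,0,-0.057,1],[-20,-7.7,28.6,0,0,-0.057,1],[-19,-8.8,28.6,0,0,-0.057,1],[0,0,0,0,0,0,1],[0,0,0,0,0,0,1]]}}

```text
time: 4.52
tool_pos: [0.4777, -0.3547, 0.1587]
ee_rot: [-1.888, -2.507, -0.0]
force: [0.2, 0.3, 0.1]
finger_gap: 0.0856
gripper_force: 0.0
```

```bash
python3 - <<'E'
from h import *
print(now())
v=snap("wrist")
f=fit("carton_center",[v],.004);print(f,fit("jar_center",[v],.004))
r=(render(pts("carton_center",*f[:3],.004),*v)*255).astype(np.uint8);im=v[0]["pixels"][:,:,::-1].copy()
cv2.drawContours(im,cv2.findContours((r>128).astype(np.uint8),0,1)[0],-1,(0,255,0),1);cv2.imwrite("pics/w2.png",im)
plan([(f[0],f[1],.16,f[2]+np.pi/2),(f[0],f[1],.03,f[2]+np.pi/2)])
E
```

```text
(array([ 0.4776718 , -0.35473147,  0.15870828]), np.float64(1.8506680306893175), array([-0.00213649,  0.0019524 , -0.99999581]))
None [0.5928, -0.34, 0.179, np.float64(0.148), 1]Traceback (most recent call last):
  File "<stdin>", line 5, in <module>
TypeError: 'NoneType' object is not subscriptable
```

```bash
python3 - <<'E'
from h import *
v=snap("wrist")
f=fit("carton_center",[v],.004,minp=.1);print(f)
im=v[0]["pixels"][:,:,::-1].copy()
if f:
    r=(render(pts("carton_center",*f[:3],.004),*v)*255).astype(np.uint8)
    cv2.drawContours(im,cv2.findContours((r>128).astype(np.uint8),0,1)[0],-1,(0,255,0),1)
r=(render(pts("carton_center",.4768,-.3547,.2823,.004),*v)*255).astype(np.uint8)
cv2.drawContours(im,cv2.findContours((r>128).astype(np.uint8),0,1)[0],-1,(255,0,255),1)
cv2.imwrite("pics/w2.png",im)
E
```

```text
[0.4771, -0.3551, 0.3161, np.float64(0.045), 1]
```

View pics/w2.png

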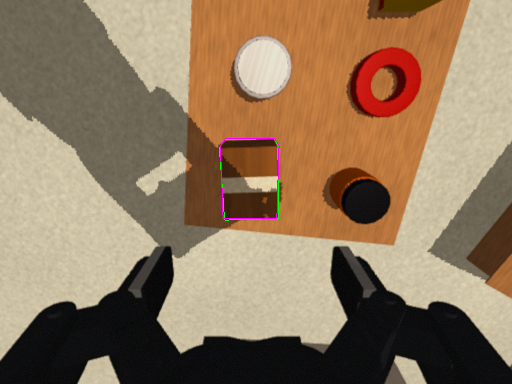

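The carton fills (220-280, 138-220) and both fits match its outline. Descend and grip.

>>> {"name": "drive_tool", "arguments": {"motion": [[0,0,32,0,0,-0.02,1],[0,0,32,0,0,0,1],[0,0,32,0,0,0,1],[0,0,32,0,0,0,1],[0,0,0,0,0,0,1],[0,0,0,0,0,0,-1],[0,0,0,0,0,0,-1],[0,0,0,0,0,0,-1]], "force": 35}}

```text
time: 5.43
tool_pos: [0.48, -0.3552, 0.0345]
ee_rot: [1.858, 2.528, -0.001]
force: [-0.4, -0.8, -0.6]
finger_gap: 0.0517
gripper_force: 0.0
```

>>> {"name": "drive_tool", "arguments": {"motion": [[0,0,0,0,0,0,-1],[0,0,0,0,0,0,-1],[0,0,0,0,0,0,-1],[0,0,0,0,0,0,-1]]}}

```text
time: 5.77
tool_pos: [0.4822, -0.3571, 0.0376]
ee_rot: [1.854, 2.522, -0.001]
force: [-4.5, -1.8, 28.5]
finger_gap: 0.001
gripper_force: 14.8
```

```bash
python3 - <<'E'
from h import *
print(now(),sense()["finger_gap"])
v=snap("wrist");print(v[0]["cx"],v[0]["cy"]);a=v[0]["pixels"]
s=snap("side")[0]["pixels"][70:200,240:400]
s=cv2.resize(s,(472,384),interpolation=cv2.INTER_CUBIC)
im=np.hstack([a[:,90:410],s])[:,:,::-1];cv2.imwrite("pics/w3.png",im)
E
```

```text
(array([ 0.48215622, -0.35705786,  0.03762999]), np.float64(1.873708921360775), array([ 0.00841758, -0.00714674, -0.99993903])) 0.0009974610039828761
251.7261375593834 191.90997806847125
```

View pics/w3.png

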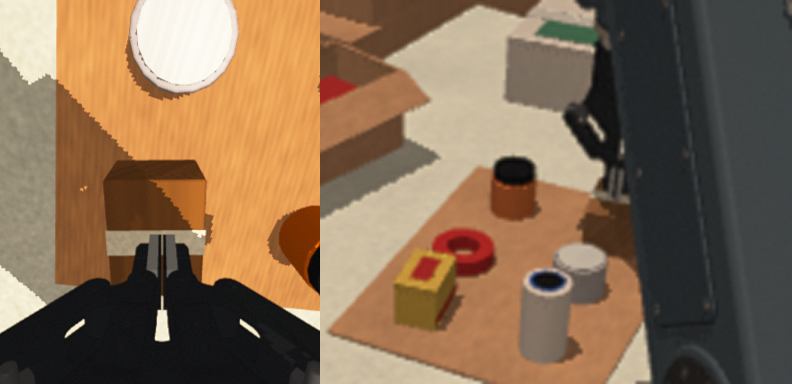

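The closed fingers sit on top of the carton, at rows 235-290 over the tape band. So the real fingertips are about 35 mm farther back than the stated TCP implies, both in the picture and by contact height. I'll lift, open and measure again.

>>> {"name": "drive_tool", "arguments": {"motion": [[0,0,-20,0,0,0,-1],[0,0,-35,0,0,0,1],[0,0,-35,0,0,0,1],[0,0,0,0,0,0,1],[0,0,0,0,0,0,1],[0,0,0,0,0,0,1],[0,0,0,0,0,0,1]]}}

```text
time: 6.45
tool_pos: [0.4784, -0.354, 0.1215]
ee_rot: [-1.86, -2.53, -0.0]
force: [-0.5, -0.2, -0.5]
finger_gap: 0.0721
gripper_force: 0.0
```

```bash
python3 - <<'E'
from h import *
print(now(),sense()["finger_gap"],sense()["force"])
w=snap("wrist");sc=snap("scene");si=snap("side")
print("w",fit("carton_center",[w],.004,minp=.1))
print("sc+si",fit("carton_center",[sc,si],.004))
# tool position consistency: project stated TCP and tips in fixed cameras
p,t,z=now()
P=np.array([p,p+z*.019,p-z*.017,p-z*.03])
print(proj(P,*sc).round(1).tolist(),proj(P,*si).round(1).tolist())
c=sc[0]["pixels"][190:290,70:220];
u=proj(P,*sc)
im=cv2.resize(c,(750,500),interpolation=cv2.INTER_CUBIC)[:,:,::-1].copy()
for k,q in enumerate(u): cv2.circle(im,tuple(int(v) for v in (q-[70,190])*5),4,[(0,0,255),(0,255,0),(255,0,0),(255,0,255)][k],-1)
cv2.imwrite("pics/s4.png",im)
E
```

```text
(array([ 0.47843286, -0.35399483,  0.12145502]), np.float64(1.8737572063411074), array([-6.71347395e-04,  6.11526873e-04, -9.99999588e-01])) 0.07209265983215973 [-0.46317546 -0.16891608 -0.48773024]
w [0.477, -0.3553, 0.3198, np.float64(0.046), 1]
sc+si [0.4808, -0.3561, 0.4271, np.float64(0.148), 2]
[[125.4, 223.2], [126.7, 228.5], [124.3, 218.3], [123.3, 214.5]] [[342.6, 117.8], [341.9, 123.3], [343.2, 112.7], [343.6, 108.8]]
```

View pics/s4.png

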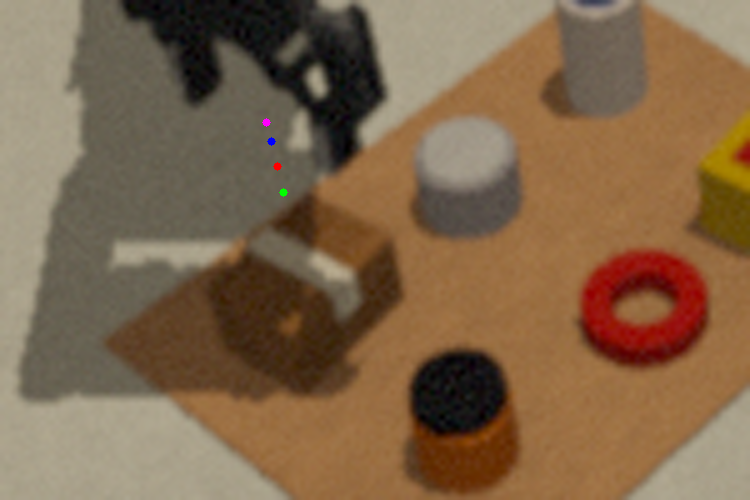

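The carton hasn't moved. In the scene crop the fingertips at (200,95) and (340,160) have their midpoint about 27 mm behind the stated TCP, so the offset of about 36 mm holds. I'll command 36 mm lower from now on.

>>> {"name": "drive_tool", "arguments": {"motion": [[0,0,33,0,0,-0.015,1],[0,0,33,0,0,0,1],[0,0,33,0,0,0,1],[0,0,33,0,0,0,1],[0,0,0,0,0,0,1],[0,0,0,0,0,0,1],[0,0,0,0,0,0,-1],[0,0,0,0,0,0,-1]]}}

```text
time: 7.42
tool_pos: [0.4799, -0.3553, -0.0078]
ee_rot: [1.84, 2.542, -0.0]
force: [0.1, -0.0, 0.6]
finger_gap: 0.0641
gripper_force: 0.0
```

>>> {"name": "drive_tool", "arguments": {"motion": [[0,0,0,0,0,0,-1],[0,0,0,0,0,0,-1],[0,0,0,0,0,0,-1],[0,0,0,0,0,0,-1],[0,0,0,0,0,0,-1]]}}

```text
time: 7.83
tool_pos: [0.4799, -0.3552, -0.0078]
ee_rot: [1.839, 2.542, -0.001]
force: [-0.8, 0.5, 7.2]
finger_gap: 0.0557
gripper_force: 38.0
```

```bash
python3 -c "
from h import *
plan([(.48,-.355,.13,1.888),(.513,.252,.15,1.564)])"
```

```text
-> (0.48, -0.355, 0.13, 1.888) 4
[0.0, 0.0, -34.5, 0, 0, np.float64(0.0002)]
[0.0, 0.0, -34.5, 0, 0, np.float64(0.0002)]
[0.0, 0.0, -34.5, 0, 0, np.float64(0.0002)]
[0.0, 0.0, -34.5, 0, 0, np.float64(0.0002)]
-> (0.513, 0.252, 0.15, 1.564) 17
[33.3, 13.0, -1.2, 0, 0, 0.0191]
[33.6, 12.3, -1.2, 0, 0, 0.0191]
[33.8, 11.7, -1.2, 0, 0, 0.0191]
[34.0, 11.1, -1.2, 0, 0, 0.0191]
[34.2, 10.4, -1.2, 0, 0, 0.0191]
[34.4, 9.8, -1.2, 0, 0, 0.0191]
[34.6, 9.1, -1.2, 0, 0, 0.0191]
[34.7, 8.4, -1.2, 0, 0, 0.0191]
[34.9, 7.8, -1.2, 0, 0, 0.0191]
[35.0, 7.1, -1.2, 0, 0, 0.0191]
[35.2, 6.4, -1.2, 0, 0, 0.0191]
[35.3, 5.8, -1.2, 0, 0, 0.0191]
[35.4, 5.1, -1.2, 0, 0, 0.0191]
[35.5, 4.4, -1.2, 0, 0, 0.0191]
[35.6, 3.7, -1.2, 0, 0, 0.0191]
[35.6, 3.1, -1.2, 0, 0, 0.0191]
[35.7, 2.4, -1.2, 0, 0, 0.0191]
```

>>> {"name": "drive_tool", "arguments": {"motion": [[0,0,-20,0,0,0,-1],[0,0,-39,0,0,0,-1],[0,0,-39,0,0,0,-1],[0,0,-39,0,0,0,-1]]}}

```text
time: 8.17
tool_pos: [0.4787, -0.3542, 0.1298]
ee_rot: [1.841, 2.544, -0.0]
force: [0.4, -0.1, -0.5]
finger_gap: 0.0554
gripper_force: 37.6
```

>>> {"name": "drive_tool", "arguments": {"motion": [[33.3,13,-1,0,0,0.019,-1],[33.6,12.3,-1,0,0,0.019,-1],[33.8,11.7,-1,0,0,0.019,-1],[34,11,-1,0,0,0.019,-1],[34.2,10.4,-1,0,0,0.019,-1],[34.4,9.8,-1,0,0,0.019,-1],[34.6,9.1,-1,0,0,0.019,-1],[34.7,8.4,-1,0,0,0.019,-1]]}}

```text
time: 8.83
tool_pos: [0.494, -0.0671, 0.1363]
ee_rot: [2.03, 2.395, 0.002]
force: [0.2, -0.3, -0.4]
finger_gap: 0.0557
gripper_force: 37.7
```

>>> {"name": "drive_tool", "arguments": {"motion": [[35,7.8,-1,0,0,0.019,-1],[35,7,-1,0,0,0.019,-1],[35.2,6.4,-1,0,0,0.019,-1],[35.3,5.8,-1,0,0,0.019,-1],[35.4,5,-1,0,0,0.019,-1],[35.5,4.4,-1,0,0,0.019,-1],[35.6,3.7,-1,0,0,0.019,-1],[35.6,3,-1,0,0,0.019,-1]]}}

```text
time: 9.5
tool_pos: [0.5087, 0.219, 0.1444]
ee_rot: [2.206, 2.235, 0.003]
force: [-0.5, -0.9, -1.5]
finger_gap: 0.0557
gripper_force: 37.7
```

>>> {"name": "drive_tool", "arguments": {"motion": [[35.7,2.4,-1,0,0,0.019,-1],[0,0,0,0,0,0,-1],[0,0,0,0,0,0,-1]]}}

```text
time: 9.75
tool_pos: [0.5105, 0.2543, 0.1449]
ee_rot: [2.223, 2.218, 0.002]
force: [1.0, -0.1, -2.0]
finger_gap: 0.0557
gripper_force: 37.7
```

```bash
cat >> h.py <<'E'
def shelf_fit(views,minp=.3):
    """joint fit of (x,y,yaw) of the shelf from tub (y=-.1) and canister (y=+.1) masks"""
    ms=[]
    for p,W in views:
        for q,sy in (("tub",-.1),("canister",.1)):
            for d in silhouettes(q,p)[:1]:
                if d["p"]<minp: continue
                r0=render(pts(q,.513-.007*0,.252+sy,0,.025),p,W)
                iou=np.minimum(r0,d["region"]).sum()/np.maximum(r0,d["region"]).sum()
                if iou>.4: ms.append((q,sy,p,W,d["region"].astype(float)))
    def cost(v,each=False):
        c=[]
        for q,sy,p,W,m in ms:
            r=render(pts(q,v[0]-sy*np.sin(v[2]),v[1]+sy*np.cos(v[2]),v[2],.025),p,W)
            c.append(1-np.minimum(r,m).sum()/np.maximum(r,m).sum())
        return c if each else np.mean(c)
    sx=np.array([[0,0,0],[.01,0,0],[0,.01,0],[0,0,.1]])+[.513,.252,-.007]
    r=minimize(cost,sx[0],method="Nelder-Mead",options=dict(initial_simplex=sx,xatol=1e-4,fatol=1e-4))
    return r.x.round(4),[(m[0],round(c,2)) for m,c in zip(ms,cost(r.x,True))]
E
python3 - <<'E'
from h import *
print(now())
w=snap("wrist");sc=snap("scene");si=snap("side")
for v in ([w],[sc,si],[w,sc,si]): print(shelf_fit(v))
hsv=cv2.cvtColor(w[0]["pixels"],cv2.COLOR_RGB2HSV); m=cv2.inRange(hsv,(18,130,80),(32,255,255))
n,l,st,c=cv2.connectedComponentsWithStats(m)
for k in range(1,n):
    if st[k,4]>300:
        P=np.array([ground((x,y),*w,.025)[:2] for y,x in np.argwhere(l==k)]);mu=P.mean(0);u=np.linalg.svd(P-mu,full_matrices=False)[2][0]
        print(st[k,4],mu,np.arctan(-u[0]/u[1]),np.ptp(P,axis=0))
cv2.imwrite("pics/w5.png",w[0]["pixels"][:,:,::-1])
E
```

```text
(array([0.51054497, 0.25430311, 0.14488297]), np.float64(1.5685298887815016), array([ 1.49058974e-03,  5.58353222e-04, -9.99998733e-01]))
(array([ 0.5108,  0.2502, -0.0208]), [('canister', np.float64(0.12))])
(array([ 0.5118,  0.2533, -0.0454]), [('tub', np.float64(0.27)), ('canister', np.float64(0.24)), ('canister', np.float64(0.21))])
(array([ 0.5104,  0.2505, -0.0287]), [('canister', np.float64(0.12)), ('tub', np.float64(0.27)), ('canister', np.float64(0.24)), ('canister', np.float64(0.21))])
3531 [0.37929922 0.28952076] -0.008165264808355336 [0.01473453 0.29507091]
```

View pics/w5.png

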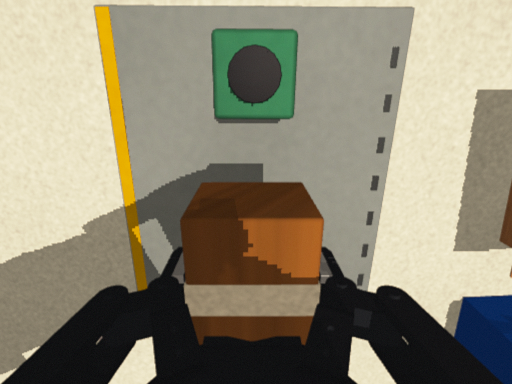

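The wrist view shows the canister's top face corners at about (213,30), (296,29), (295,118) and (215,119), shelf corners at (95,7) and (413,8), and the carton level in the jaws. I'll compute the shelf pose from these.

```bash
python3 - <<'E'
from h import *
w=snap("wrist")
for z in (.075,.08,.085):
    P=np.array([ground(c,*w,z)[:2] for c in((213,30),(296.5,29),(295,118),(215,119))])
    print(z,P.mean(0).round(4),np.linalg.norm(P[1]-P[0]),np.linalg.norm(P[2]-P[3]),np.linalg.norm(P[1]-P[2]),np.linalg.norm(P[0]-P[3]), "yaw",np.arctan2(*(P[1]-P[0])[::-1]))
A=ground((95,7),*w,.025);B=ground((413,8),*w,.025);print(A,B,(A+B)/2,np.linalg.norm(A-B),np.arctan2(*(B-A)[1::-1]))
C=ground((133,288),*w,.025);D=ground((360,285),*w,.025);print(C,D)
E
```

```text
0.075 [0.5133 0.3505] 0.060503723050147167 0.0637704897529295 0.0624534823574652 0.06258320514386514 yaw 0.005175258272768062
0.08 [0.5132 0.3502] 0.05917872611002913 0.062373952489884775 0.06108578680334573 0.0612126687348961 yaw 0.00517525827276798
0.085 [0.5132 0.3498] 0.057853729169910925 0.060977415226840116 0.059718091249226155 0.05984213232592705 yaw 0.005175258272767909
[0.37574941 0.40981837 0.025     ] [0.65044411 0.40758064 0.025     ] [0.51309676 0.4086995  0.025     ] 0.27470380800269195 -0.008146066608057122
[0.36702375 0.11920609 0.025     ] [0.63904387 0.12231209 0.025     ]
```

>>> {"name": "drive_tool", "arguments": {"motion": [[-3.3,2.5,23,0,0,0.006,-1],[0,0,30,0,0,0,-1],[0,0,30,0,0,0,-1],[0,0,25,0,0,0,-1],[0,0,8,0,0,0,-1],[0,0,0,0,0,0,-1],[0,0,0,0,0,0,-1]]}}

```text
time: 11.13
tool_pos: [0.5136, 0.2497, 0.0287]
ee_rot: [2.233, 2.209, 0.001]
force: [0.8, 0.5, -0.4]
finger_gap: 0.0558
gripper_force: 37.6
```

```bash
python3 - <<'E'
from h import *
p,t,z=now();print(p,t,z,sense()["force"])
w=snap("wrist");sc=snap("scene");si=snap("side")
zb=p[2]+.0118
for v in ([w],[sc],[si],[w,sc,si]): print(fit("carton_center",v,zb,minp=.3,yaws=(-.01,)),shelf_fit(v))
cv2.imwrite("pics/w6.png",w[0]["pixels"][:,:,::-1])
E
```

```text
[0.51362396 0.24971255 0.02869528] 1.5598620526519658 [ 5.54706559e-04  2.21423091e-04 -9.99999822e-01] [ 0.84099307  0.48518549 -0.40784539]
[0.5131, 0.2497, -0.0123, np.float64(0.18), 1] (array([0.5152, 0.2542, 0.0054]), [('canister', np.float64(0.11))])
[0.5036, 0.2413, 0.7204, np.float64(0.434), 1] (array([ 0.5097,  0.2571, -0.0145]), [('tub', np.float64(0.29)), ('canister', np.float64(0.51))])
[0.5264, 0.2664, 0.9136, np.float64(0.332), 1] (array([ 0.5132,  0.2503, -0.0249]), [('tub', np.float64(0.32)), ('canister', np.float64(0.19))])
[0.5149, 0.2506, 0.0471, np.float64(0.391), 3] (array([0.514 , 0.2543, 0.0047]), [('canister', np.float64(0.11)), ('tub', np.float64(0.3)), ('canister', np.float64(0.51)), ('tub', np.float64(0.32)), ('canister', np.float64(0.2))])
```

View pics/w6.png

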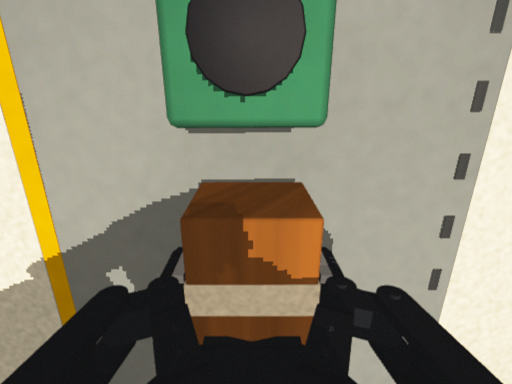

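```bash
python3 - <<'E'
from h import *
w=snap("wrist");p,t,z=now()
for zz in (.075,.08,.085): print(zz,ground((166,118),*w,zz),ground((329,118),*w,zz),ground((247,127),*w,zz))
print("carton far edge",ground((182,217),*w,p[2]+.0618),ground((322,217),*w,p[2]+.0618), "bottom",ground((202,183),*w,p[2]+.0118),ground((302,183),*w,p[2]+.0118))
print("foot shadow",ground((242,131),*w,.025))
hsv=cv2.cvtColor(w[0]["pixels"],cv2.COLOR_RGB2HSV); m=cv2.inRange(hsv,(18,130,80),(32,255,255))
n,l,st,c=cv2.connectedComponentsWithStats(m);k=1+st[1:,4].argmax()
P=[]
for r in range(5,300,5):
    cs=np.where(l[r]==k)[0]
    if len(cs)>5 : P.append(ground((cs[0]-.5,r),*w,.025)[:2])
P=np.array(P);a=np.polyfit(P[:,1],P[:,0],1);print("front edge x at y=.251",np.polyval(a,.251),"yaw",-a[0],np.polyval(a,.251)+.14)
E
```

```text
0.075 [0.48018269 0.32462332 0.075     ] [0.54405486 0.3239205  0.075     ] [0.5118756  0.32082353 0.075     ]
0.08 [0.48168794 0.32494608 0.08      ] [0.54271636 0.32427456 0.08      ] [0.5119698  0.32131547 0.08      ]
0.085 [0.4831932  0.32526885 0.085     ] [0.54137787 0.32462861 0.085     ] [0.51206401 0.32180741 0.085     ]
carton far edge [0.48667613 0.28878794 0.08969324] [0.54032706 0.28821961 0.08969324] bottom [0.48569718 0.28717509 0.03969324] [0.54126008 0.28657806 0.03969324]
foot shadow [0.50802265 0.31368648 0.025     ]
front edge x at y=.251 0.372414065261076 yaw -0.04338106965113371 0.512414065261076
```

```bash
python3 - <<'E'
from h import *
w=snap("wrist")
def edges(px,pW,tag,rows):
    hsv=cv2.cvtColor(px,cv2.COLOR_RGB2HSV); m=cv2.inRange(hsv,(18,110,60),(34,255,255))
    n,l,st,c=cv2.connectedComponentsWithStats(m);k=1+st[1:,4].argmax()
    L=[];Rr=[];px_=[]
    for r in rows:
        cs=np.where(l[r]==k)[0]
        if len(cs)>4 and cs[0]>0: L.append(ground((cs[0]-.5,r),*pW,.025)[:2]);Rr.append(ground((cs[-1]+.5,r),*pW,.025)[:2]);px_.append((r,cs[0],cs[-1]))
    L=np.array(L);Rr=np.array(Rr)
    for Q in (L,Rr):
        a=np.polyfit(Q[:,1],Q[:,0],1);print(tag,"x@.251",np.polyval(a,.251).round(4),"yaw",-a[0].round(4),"rms",np.std(Q[:,0]-np.polyval(a,Q[:,1])).round(5))
    print(px_[::8])
edges(w[0]["pixels"],w,"near",range(5,300,4))
im=cv2.imread("pics/w5.png")[:,:,::-1].copy()
T=np.eye(4);T[:3,:3]=R.from_rotvec([2.223,2.218,.002]).as_matrix();T[:3,3]=(.51054,.2543,.14488)
W5=np.linalg.inv(T@w[0]["T_tool_cam"])
edges(im,(w[0],W5),"far",range(12,280,4))
for n in("scene","side"):
    v=snap(n);hsv=cv2.cvtColor(v[0]["pixels"],cv2.COLOR_RGB2HSV); m=cv2.inRange(hsv,(18,130,90),(32,255,255))
    k_=cv2.connectedComponentsWithStats(m)
    for k in range(1,k_[0]):
        if k_[2][k,4]<100: continue
        u=np.argwhere(k_[1]==k)[:,::-1];P=np.array([ground(q,*v,.025)[:2] for q in u])
        if abs(P[:,0].mean()-.375)>.02: continue
        a=np.polyfit(P[:,1],P[:,0],1);print(n,k_[2][k,4],"yaw",-a[0],P.mean(0),np.ptp(P,axis=0))
E
```

```text
near x@.251 0.3724 yaw -0.0095 rms 0.00018
near x@.251 0.3851 yaw -0.0094 rms 0.00018
[(109, np.int64(2), np.int64(23)), (141, np.int64(11), np.int64(32)), (173, np.int64(20), np.int64(40)), (205, np.int64(29), np.int64(48)), (237, np.int64(38), np.int64(56)), (269, np.int64(47), np.int64(64))]
far x@.251 0.3726 yaw -0.0091 rms 0.00029
far x@.251 0.3854 yaw -0.0079 rms 0.00029
[(12, np.int64(95), np.int64(109)), (44, np.int64(100), np.int64(113)), (76, np.int64(105), np.int64(117)), (108, np.int64(110), np.int64(122)), (140, np.int64(115), np.int64(126)), (172, np.int64(119), np.int64(131)), (204, np.int64(124), np.int64(135)), (236, np.int64(129), np.int64(140)), (268, np.int64(134), np.int64(144))]
scene 129 yaw -0.018669163826982544 [0.38001677 0.2077633 ] [0.01293063 0.21795644]
side 664 yaw -0.006636792013825939 [0.3818312  0.27093435] [0.0140503  0.31503542]
side 430 yaw -0.0051638957543501335 [0.36706645 0.27873172] [0.00893714 0.30762917]
```

Shelf yaw is -0.009 rad and its centre (0.5125, 0.251). The carton is 1 mm off in each axis, so I'll correct that, lower it and release.

>>> {"name": "drive_tool", "arguments": {"motion": [[1,-1,5,0,0,-0.002,-1],[0,0,5,0,0,0,-1],[0,0,3,0,0,0,-1],[0,0,2,0,0,0,-1],[0,0,0,0,0,0,-1],[0,0,0,0,0,0,-1]]}}

```text
time: 12.88
tool_pos: [0.5121, 0.2506, 0.0132]
ee_rot: [-2.231, -2.211, 0.0]
force: [-2.8, -0.2, 6.5]
finger_gap: 0.0558
gripper_force: 38.5
```

>>> {"name": "drive_tool", "arguments": {"motion": [[0,0,0,0,0,0,1],[0,0,0,0,0,0,1],[0,0,0,0,0,0,1],[0,0,0,0,0,0,1],[0,0,-20,0,0,0,1],[0,0,-38,0,0,0,1],[0,0,-38,0,0,0,1],[0,0,-38,0,0,0,1]]}}

```text
time: 13.55
tool_pos: [0.5118, 0.2503, 0.1482]
ee_rot: [-2.231, -2.211, 0.001]
force: [0.7, -0.1, -0.0]
finger_gap: 0.0854
gripper_force: 0.0
```

```bash
python3 - <<'E'
from h import *
w=snap("wrist");print(now(),fit("carton_center",[w],.025,minp=.2,yaws=(-.01,)),shelf_fit([w]))
cv2.imwrite("pics/w7.png",w[0]["pixels"][:,:,::-1])
plan([(.594,-.339,.13,1.571)])
E
```

```text
(array([0.51505312, 0.25169859, 0.15595878]), np.float64(1.561915377738559), array([ 0.00911524,  0.00358488, -0.99995203])) [0.5116, 0.251, -0.0128, np.float64(0.059), 1] (array([ 0.511 ,  0.2502, -0.008 ]), [('tub', np.float64(0.17)), ('canister', np.float64(0.13))])
-> (0.594, -0.339, 0.13, 1.571) 16
[-36.8, 5.4, 1.1, 0, 0, np.float64(-0.0006)]
[-36.8, 5.4, 1.1, 0, 0, np.float64(-0.0006)]
[-36.8, 5.4, 1.1, 0, 0, np.float64(-0.0006)]
[-36.8, 5.4, 1.1, 0, 0, np.float64(-0.0006)]
[-36.8, 5.3, 1.1, 0, 0, np.float64(-0.0006)]
[-36.8, 5.3, 1.1, 0, 0, np.float64(-0.0006)]
[-36.8, 5.3, 1.1, 0, 0, np.float64(-0.0006)]
[-36.8, 5.3, 1.1, 0, 0, np.float64(-0.0006)]
[-36.8, 5.3, 1.1, 0, 0, np.float64(-0.0006)]
[-36.8, 5.2, 1.1, 0, 0, np.float64(-0.0006)]
[-36.8, 5.2, 1.1, 0, 0, np.float64(-0.0006)]
[-36.8, 5.2, 1.1, 0, 0, np.float64(-0.0006)]
[-36.8, 5.2, 1.1, 0, 0, np.float64(-0.0006)]
[-36.8, 5.2, 1.1, 0, 0, np.float64(-0.0006)]
[-36.8, 5.1, 1.1, 0, 0, np.float64(-0.0006)]
[-36.8, 5.1, 1.1, 0, 0, np.float64(-0.0006)]
```

View pics/w7.png

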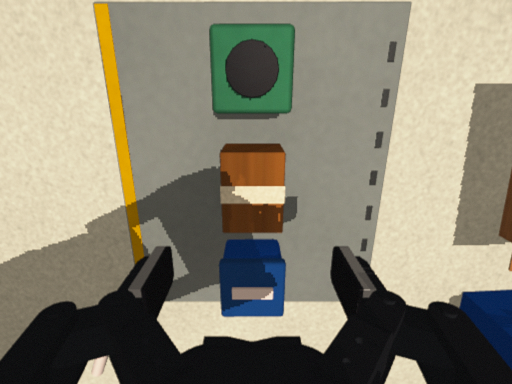

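The view shows the carton at (252,188), in line between the canister (251,68) and the tub (252,278), within about 1 mm. Next is the jar.

>>> {"name": "drive_tool", "arguments": {"motion": [[-36.8,5.4,1,0,0,-0.001,1],[-36.8,5.4,1,0,0,0,1],[-36.8,5.4,1,0,0,0,1],[-36.8,5.4,1,0,0,0,1],[-36.8,5.3,1,0,0,0,1],[-36.8,5.3,1,0,0,0,1],[-36.8,5.3,1,0,0,0,1],[-36.8,5.3,1,0,0,0,1]]}}

```text
time: 14.42
tool_pos: [0.5516, -0.046, 0.137]
ee_rot: [-2.229, -2.211, 0.003]
force: [-0.4, 0.7, 0.6]
finger_gap: 0.0855
gripper_force: 0.0
```

>>> {"name": "drive_tool", "arguments": {"motion": [[-36.8,5.2,1,0,0,-0.001,1],[-36.8,5.2,1,0,0,0,1],[-36.8,5.2,1,0,0,0,1],[-36.8,5.2,1,0,0,0,1],[-36.8,5.2,1,0,0,0,1],[-36.8,5.2,1,0,0,0,1],[-36.8,5,1,0,0,0,1],[-36.8,5,1,0,0,0,1]]}}

```text
time: 15.08
tool_pos: [0.5908, -0.3403, 0.1284]
ee_rot: [-2.227, -2.211, 0.001]
force: [0.4, 0.5, 0.0]
finger_gap: 0.0854
gripper_force: 0.0
```

>>> {"name": "drive_tool", "arguments": {"motion": [[0,0,0,0,0,0,1],[0,0,0,0,0,0,1]]}}

```text
time: 15.25
tool_pos: [0.5905, -0.34, 0.1281]
ee_rot: [-2.229, -2.209, 0.001]
force: [0.8, 0.8, 0.7]
finger_gap: 0.0856
gripper_force: 0.0
```

```bash
python3 - <<'E'
from h import *
print(now())
w=snap("wrist")
for q in ("jar_center","tin","tape","roller_center","ybox_center"): print(q,fit(q,[w],.004,minp=.3,yaws=(.28,)))
E
```

```text
(array([ 0.59051243, -0.34000688,  0.12812302]), np.float64(1.5613932073426011), array([-0.00286874,  0.00196459, -0.99999396]))
jar_center [0.5958, -0.3384, 0.0409, np.float64(0.105), 1]
tin None
tape [0.583, -0.2247, 0.1608, np.float64(0.277), 1]
roller_center None
ybox_center None
```

>>> {"name": "drive_tool", "arguments": {"motion": [[1.2,4.5,30,0,0,0,1],[0,0,36,0,0,0,1],[0,0,36,0,0,0,1],[0,0,31,0,0,0,1],[0,0,0,0,0,0,1],[0,0,0,0,0,0,-1],[0,0,0,0,0,0,-1],[0,0,0,0,0,0,-1]], "force": 30}}

```text
time: 16.22
tool_pos: [0.5976, -0.3384, 0.0008]
ee_rot: [2.226, 2.211, 0.001]
force: [-0.4, -0.6, 0.3]
finger_gap: 0.0516
gripper_force: 0.0
```

>>> {"name": "drive_tool", "arguments": {"motion": [[0,0,0,0,0,0,-1],[0,0,0,0,0,0,-1],[0,0,0,0,0,0,-1],[0,0,0,0,0,0,-1]]}}

```text
time: 16.55
tool_pos: [0.5976, -0.3385, 0.0009]
ee_rot: [2.226, 2.211, 0.002]
force: [0.1, 1.3, 7.0]
finger_gap: 0.0491
gripper_force: 30.8
```

>>> {"name": "drive_tool", "arguments": {"motion": [[0,0,-15,0,0,0,-1],[0,0,-39,0,0,0,-1],[0,0,-39,0,0,0,-1],[0,0,-38,0,0,0,-1]]}}

```text
time: 16.88
tool_pos: [0.5962, -0.3377, 0.1327]
ee_rot: [2.228, 2.213, 0.0]
force: [0.4, 0.1, -0.1]
finger_gap: 0.0488
gripper_force: 31.6
```

```bash
python3 - <<'E'
from h import *
p,t,z=now();print(p,t,sense()["finger_gap"])
w=snap("wrist");print(fit("jar_center",[w],p[2]+.0031,minp=.2))
plan([(.512,.251,.15,t)])
E
```

```text
[ 0.5961724  -0.33774594  0.13269773] 1.5638510805921015 0.048822316979523966
[0.5958, -0.339, -0.0071, np.float64(0.087), 1]
-> (0.512, 0.251, 0.15, np.float64(1.5638510805921015)) 16
[36.9, -5.7, -0.7, 0, 0, np.float64(-0.0)]
[36.9, -5.7, -0.7, 0, 0, np.float64(-0.0)]
[36.9, -5.7, -0.7, 0, 0, np.float64(-0.0)]
[36.9, -5.7, -0.7, 0, 0, np.float64(-0.0)]
[36.9, -5.7, -0.7, 0, 0, np.float64(-0.0)]
[36.9, -5.7, -0.7, 0, 0, np.float64(-0.0)]
[36.9, -5.7, -0.7, 0, 0, np.float64(-0.0)]
[36.9, -5.7, -0.7, 0, 0, np.float64(-0.0)]
[36.9, -5.7, -0.7, 0, 0, np.float64(-0.0)]
[36.9, -5.7, -0.7, 0, 0, np.float64(-0.0)]
[36.9, -5.7, -0.7, 0, 0, np.float64(-0.0)]
[36.9, -5.7, -0.7, 0, 0, np.float64(-0.0)]
[36.9, -5.7, -0.7, 0, 0, np.float64(-0.0)]
[36.9, -5.7, -0.7, 0, 0, np.float64(-0.0)]
[36.9, -5.7, -0.7, 0, 0, np.float64(-0.0)]
[36.9, -5.7, -0.7, 0, 0, np.float64(-0.0)]
```

>>> {"name": "drive_tool", "arguments": {"motion": [[36.9,-5.7,-1,0,0,0,-1],[36.9,-5.7,-1,0,0,0,-1],[36.9,-5.7,-1,0,0,0,-1],[36.9,-5.7,-1,0,0,0,-1],[36.9,-5.7,-1,0,0,0,-1],[36.9,-5.7,-1,0,0,0,-1],[36.9,-5.7,-1,0,0,0,-1],[36.9,-5.7,-1,0,0,0,-1]]}}

```text
time: 17.65
tool_pos: [0.5521, -0.0406, 0.1381]
ee_rot: [2.229, 2.213, 0.001]
force: [1.3, -0.2, 0.4]
finger_gap: 0.0493
gripper_force: 31.7
```

>>> {"name": "drive_tool", "arguments": {"motion": [[36.9,-5.7,-1,0,0,0,-1],[36.9,-5.7,-1,0,0,0,-1],[36.9,-5.7,-1,0,0,0,-1],[36.9,-5.7,-1,0,0,0,-1],[36.9,-5.7,-1,0,0,0,-1],[36.9,-5.7,-1,0,0,0,-1],[36.9,-5.7,-1,0,0,0,-1],[36.9,-5.7,-1,0,0,0,-1]]}}

```text
time: 18.32
tool_pos: [0.5085, 0.2551, 0.1462]
ee_rot: [2.229, 2.213, 0.002]
force: [0.1, -0.4, -1.3]
finger_gap: 0.0492
gripper_force: 31.7
```

>>> {"name": "drive_tool", "arguments": {"motion": [[0,0,0,0,0,0,-1],[0,0,0,0,0,0,-1],[0,0,0,0,0,0,-1]]}}

```text
time: 18.57
tool_pos: [0.5091, 0.253, 0.1455]
ee_rot: [2.228, 2.214, 0.001]
force: [0.2, -0.8, -0.7]
finger_gap: 0.0492
gripper_force: 31.7
```

```bash
python3 - <<'E'
from h import *
p,t,z=now();print(p,t,z)
w=snap("wrist");print(fit("jar_center",[w],p[2]+.0031,minp=.2),fit("carton_center",[w],.025,minp=.2,yaws=(-.01,)))
E
```

```text
[0.50908094 0.25295248 0.14547879] 1.5642943741657993 [ 5.65831765e-04 -7.21507380e-05 -9.99999837e-01]
[0.5087, 0.2507, 0.1834, np.float64(0.104), 1] [0.5116, 0.2513, 0.0058, np.float64(0.353), 1]
```

>>> {"name": "drive_tool", "arguments": {"motion": [[-1,3,15,0,0,0,-1],[0,0,25,0,0,0,-1],[0,0,18,0,0,0,-1],[0,0,8,0,0,0,-1],[0,0,3,0,0,0,-1],[0,0,0,0,0,0,-1],[0,0,0,0,0,0,-1]]}}

```text
time: 19.3
tool_pos: [0.5127, 0.2522, 0.0769]
ee_rot: [2.229, 2.213, 0.002]
force: [0.5, 0.1, -1.1]
finger_gap: 0.0491
gripper_force: 31.7
```

>>> {"name": "drive_tool", "arguments": {"motion": [[-0.5,-0.5,2.5,0,0,0,-1],[0,0,1.5,0,0,0,-1],[0,0,1,0,0,0,-1],[0,0,0,0,0,0,-1],[0,0,0,0,0,0,-1]]}}

```text
time: 19.72
tool_pos: [0.5119, 0.2519, 0.0718]
ee_rot: [2.229, 2.214, 0.001]
force: [-2.8, -1.3, 6.6]
finger_gap: 0.0491
gripper_force: 32.5
```

>>> {"name": "drive_tool", "arguments": {"motion": [[0,0,0,0,0,0,1],[0,0,0,0,0,0,1],[0,0,0,0,0,0,1],[0,0,0,0,0,0,1],[0,0,-15,0,0,0,1],[0,0,-38,0,0,0,1],[0,0,-38,0,0,0,1],[0,0,0,0,0,0,1]]}}

```text
time: 20.38
tool_pos: [0.5145, 0.253, 0.1687]
ee_rot: [2.226, 2.211, 0.014]
force: [0.2, 1.2, 1.2]
finger_gap: 0.0852
gripper_force: 0.0
```

```bash
python3 - <<'E'
from h import *
p,t,z=now();print(p,t)
w=snap("wrist");print(fit("jar_center",[w],.075,minp=.2),fit("carton_center",[w],.025,minp=.2,yaws=(-.01,)))
cv2.imwrite("pics/w8.png",w[0]["pixels"][:,:,::-1])
plan([(.437,-.142,.16,0.)])
E
```

```text
[0.5145443  0.25298329 0.16865422] 1.5639340451011694
[0.5112, 0.2523, 0.0721, np.float64(0.095), 1] [0.5113, 0.2513, -0.0209, np.float64(0.648), 1]
-> (0.437, -0.142, 0.16, 0.0) 14
[-28.2, -5.1, 0.1, 0, 0, np.float64(0.1117)]
[-28.6, -2.0, 0.1, 0, 0, np.float64(0.1117)]
[-28.6, 1.2, 0.1, 0, 0, np.float64(0.1117)]
[-28.3, 4.4, 0.1, 0, 0, np.float64(0.1117)]
[-27.6, 7.5, 0.1, 0, 0, np.float64(0.1117)]
[-26.6, 10.6, 0.1, 0, 0, np.float64(0.1117)]
[-25.3, 13.5, 0.1, 0, 0, np.float64(0.1117)]
[-23.6, 16.2, 0.1, 0, 0, np.float64(0.1117)]
[-21.6, 18.7, 0.1, 0, 0, np.float64(0.1117)]
[-19.4, 21.0, 0.1, 0, 0, np.float64(0.1117)]
[-17.0, 23.1, 0.1, 0, 0, np.float64(0.1117)]
[-14.3, 24.8, 0.1, 0, 0, np.float64(0.1117)]
[-11.4, 26.2, 0.1, 0, 0, np.float64(0.1117)]
[-8.4, 27.4, 0.1, 0, 0, np.float64(0.1117)]
```

View pics/w8.png

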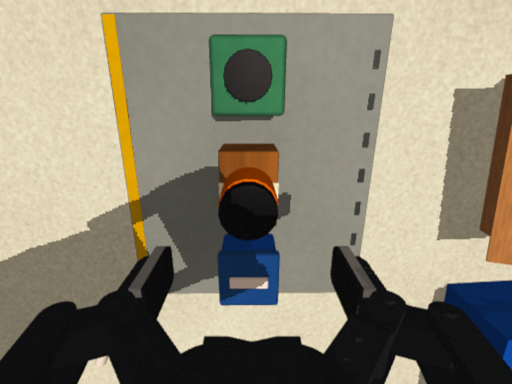

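The jar stands centred on the carton at (248,203) and fits at (0.511, 0.252). On to the roller.

>>> {"name": "drive_tool", "arguments": {"motion": [[-28,-5,0.5,0,0,0.112,1],[-28.6,-2,0.5,0,0,0.112,1],[-28.6,1.2,0.5,0,0,0.112,1],[-28.3,4.4,0.5,0,0,0.112,1],[-27.6,7.5,0.5,0,0,0.112,1],[-26.6,10.6,0.5,0,0,0.112,1],[-25.3,13.5,0.5,0,0,0.112,1],[-23.6,16.2,0.5,0,0,0.112,1]]}}

```text
time: 21.2
tool_pos: [0.4675, 0.0257, 0.1565]
ee_rot: [-2.97, -1.021, 0.004]
force: [0.3, 1.4, 0.0]
finger_gap: 0.0854
gripper_force: 0.0
```

>>> {"name": "drive_tool", "arguments": {"motion": [[-21.6,18.7,0.5,0,0,0.112,1],[-19.4,21,0.5,0,0,0.112,1],[-17,23,0.5,0,0,0.112,1],[-14.3,24.8,0.5,0,0,0.112,1],[-11.4,26.2,0.5,0,0,0.112,1],[-8.4,27.4,0.5,0,0,0.112,1],[0,0,0,0,0,0,1],[0,0,0,0,0,0,1]]}}

```text
time: 21.87
tool_pos: [0.4354, -0.1423, 0.1537]
ee_rot: [-3.141, 0.01, 0.003]
force: [-0.7, -0.2, -0.0]
finger_gap: 0.0854
gripper_force: 0.0
```

```bash
python3 - <<'E'
from h import *
print(now())
w=snap("wrist")
for q in ("tin","roller_center","ybox_center"): print(q,fit(q,[w],.004,minp=.3,yaws=(.28,)))
E
```

```text
(array([ 0.43536184, -0.14231073,  0.15370359]), np.float64(-0.006247630294519531), array([-0.00210837,  0.00101916, -0.99999726]))
tin [0.4589, -0.2466, 0.0399, np.float64(0.095), 1]
roller_center None
ybox_center [0.5629, -0.1277, 0.3116, np.float64(0.052), 1]
```

```bash
python3 - <<'E'
from h import *
w=snap("wrist");sc=snap("scene");si=snap("side")
print(fit("roller_center",[w],.004,minp=.1),fit("roller_center",[sc],.004),fit("roller_center",[si],.004))
E
```

```text
[0.4364, -0.1427, -0.0068, np.float64(0.092), 1] [0.4374, -0.1434, 0.077, np.float64(0.146), 1] [0.4397, -0.1474, 0.0748, np.float64(0.206), 1]
```

>>> {"name": "drive_tool", "arguments": {"motion": [[1,0.5,30,0,0,-0.006,1],[0,0,38,0,0,0,1],[0,0,38,0,0,0,1],[0,0,35,0,0,0,1],[0,0,0,0,0,0,1],[0,0,0,0,0,0,-1],[0,0,0,0,0,0,-1],[0,0,0,0,0,0,-1]]}}

```text
time: 23.03
tool_pos: [0.4386, -0.1427, 0.0161]
ee_rot: [3.14, 0.003, 0.005]
force: [1.3, 0.2, 0.5]
finger_gap: 0.0519
gripper_force: 0.0
```

>>> {"name": "drive_tool", "arguments": {"motion": [[0,0,0,0,0,0,-1],[0,0,0,0,0,0,-1],[0,0,0,0,0,0,-1],[0,0,0,0,0,0,-1]]}}

```text
time: 23.37
tool_pos: [0.4386, -0.1427, 0.0161]
ee_rot: [3.14, 0.003, 0.006]
force: [-0.2, 1.5, 8.4]
finger_gap: 0.0456
gripper_force: 29.4
```

>>> {"name": "drive_tool", "arguments": {"motion": [[0,0,-15,0,0,0,-1],[0,0,-39,0,0,0,-1],[0,0,-39,0,0,0,-1],[0,0,-39,0,0,0,-1],[0,0,0,0,0,0,-1]]}}

```text
time: 23.78
tool_pos: [0.4406, -0.1435, 0.154]
ee_rot: [3.136, 0.003, 0.019]
force: [0.8, -0.5, 0.4]
finger_gap: 0.0455
gripper_force: 31.2
```

```bash
python3 - <<'E'
from h import *
p,t,z=now();print(p,t,sense()["finger_gap"])
w=snap("wrist");print([fit("roller_center",[w],p[2]+d,minp=.1) for d in (-.012,-.006)])
plan([(.598,.151,.16,-.009)])
E
```

```text
[ 0.44057585 -0.14349824  0.15396633] 0.0020388893468895443 0.04552894423428736
[None, None]
-> (0.598, 0.151, 0.16, -0.009) 9
[17.9, -32.5, -1.4, 0, 0, np.float64(0.0012)]
[17.9, -32.6, -1.4, 0, 0, np.float64(0.0012)]
[17.8, -32.6, -1.4, 0, 0, np.float64(0.0012)]
[17.8, -32.6, -1.4, 0, 0, np.float64(0.0012)]
[17.8, -32.6, -1.4, 0, 0, np.float64(0.0012)]
[17.7, -32.6, -1.4, 0, 0, np.float64(0.0012)]
[17.7, -32.7, -1.4, 0, 0, np.float64(0.0012)]
[17.6, -32.7, -1.4, 0, 0, np.float64(0.0012)]
[17.6, -32.7, -1.4, 0, 0, np.float64(0.0012)]
```

>>> {"name": "drive_tool", "arguments": {"motion": [[17.8,-32.6,-1,0,0,0.0012,-1],[17.8,-32.6,-1,0,0,0.0012,-1],[17.8,-32.6,-1,0,0,0.0012,-1],[17.8,-32.6,-1,0,0,0.0012,-1],[17.8,-32.6,-1,0,0,0.0012,-1],[17.8,-32.6,-1,0,0,0.0012,-1],[17.7,-32.6,-1,0,0,0.0012,-1],[17.7,-32.6,-1,0,0,0.0012,-1]]}}

```text
time: 24.6
tool_pos: [0.5799, 0.1201, 0.1527]
ee_rot: [3.141, -0.012, -0.004]
force: [0.4, -0.8, -0.5]
finger_gap: 0.0453
gripper_force: 31.2
```

>>> {"name": "drive_tool", "arguments": {"motion": [[17,-32.6,0,0,0,0.001,-1],[0,0,0,0,0,0,-1],[0,0,0,0,0,0,-1],[0,0,0,0,0,0,-1]]}}

```text
time: 24.93
tool_pos: [0.5964, 0.1504, 0.1527]
ee_rot: [3.141, -0.013, -0.004]
force: [-1.0, -0.8, -1.1]
finger_gap: 0.0453
gripper_force: 31.3
```

```bash
python3 - <<'E'
from h import *
p,t,z=now();print(p,t,z)
w=snap("wrist");print(fit("roller_center",[w],p[2]-.0121,minp=.1),fit("tub",[w],.025,minp=.2,yaws=(-.01,)))
cv2.imwrite("pics/w9.png",w[0]["pixels"][:,:,::-1])
E
```

```text
[0.5964285  0.15038604 0.1526715 ] -0.008469009548238409 [-2.36818935e-03 -5.97933421e-04 -9.99997017e-01]
[0.5951, 0.15, 0.1166, np.float64(0.147), 1] None
```

View pics/w9.png

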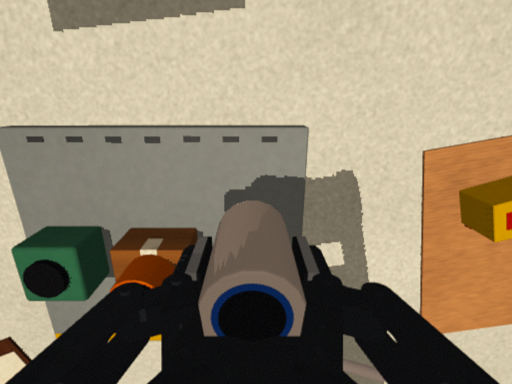

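The roller is upright in the jaws and above its spot behind the tub. Lower it.

>>> {"name": "drive_tool", "arguments": {"motion": [[1.2,0,20,0,0,0,-1],[0,0,35,0,0,0,-1],[0,0,32,0,0,0,-1],[0,0,15,0,0,0,-1],[0,0,7,0,0,0,-1],[0,0,0,0,0,0,-1],[0,0,0,0,0,0,-1]]}}

```text
time: 25.67
tool_pos: [0.599, 0.1504, 0.0458]
ee_rot: [-3.141, 0.015, -0.002]
force: [0.2, -0.1, 0.1]
finger_gap: 0.045
gripper_force: 31.3
```

>>> {"name": "drive_tool", "arguments": {"motion": [[-0.8,0,4,0,0,0,-1],[0,0,2.5,0,0,0,-1],[0,0,1.5,0,0,0,-1],[0,0,0.7,0,0,0,-1],[0,0,0,0,0,0,-1],[0,0,0,0,0,0,-1]]}}

```text
time: 26.17
tool_pos: [0.598, 0.1508, 0.0372]
ee_rot: [-3.141, 0.014, -0.001]
force: [-2.4, -0.8, 6.2]
finger_gap: 0.0452
gripper_force: 32.0
```

>>> {"name": "drive_tool", "arguments": {"motion": [[0,0,0,0,0,0,1],[0,0,0,0,0,0,1],[0,0,0,0,0,0,1],[0,0,0,0,0,0,1],[0,0,-20,0,0,0,1],[0,0,-38,0,0,0,1],[0,0,-38,0,0,0,1],[0,0,-15,0,0,0,1]]}}

```text
time: 26.83
tool_pos: [0.5995, 0.1511, 0.1522]
ee_rot: [-3.14, 0.014, -0.009]
force: [0.4, 0.9, 0.5]
finger_gap: 0.0851
gripper_force: 0.0
```

```bash
python3 - <<'E'
from h import *
print(now());w=snap("wrist");print(fit("roller_center",[w],.025,minp=.2),fit("tub",[w],.025,minp=.2,yaws=(-.01,)))
plan([(.563,-.128,.14,.30)])
E
```

```text
(array([0.5994927 , 0.15113988, 0.15215202]), np.float64(-0.008726198515039191), array([ 0.00581195,  0.00102691, -0.99998258]))
[0.5955, 0.1501, -0.0081, np.float64(0.073), 1] [0.5079, 0.1527, -0.0003, np.float64(0.161), 1]
-> (0.563, -0.128, 0.14, 0.3) 8
[-4.1, 34.9, 1.0, 0, 0, np.float64(-0.0386)]
[-5.4, 34.7, 1.0, 0, 0, np.float64(-0.0386)]
[-6.8, 34.5, 1.0, 0, 0, np.float64(-0.0386)]
[-8.1, 34.2, 1.0, 0, 0, np.float64(-0.0386)]
[-9.4, 33.9, 1.0, 0, 0, np.float64(-0.0386)]
[-10.7, 33.5, 1.0, 0, 0, np.float64(-0.0386)]
[-12.0, 33.0, 1.0, 0, 0, np.float64(-0.0386)]
[-13.3, 32.5, 1.0, 0, 0, np.float64(-0.0386)]
```

The roller stands at (0.5955, 0.150) against a target of (0.596, 0.150). Now the yellow box.

>>> {"name": "drive_tool", "arguments": {"motion": [[-4,35,1,0,0,-0.039,1],[-5.4,34.7,1,0,0,-0.039,1],[-6.8,34.5,1,0,0,-0.039,1],[-8,34.2,1,0,0,-0.039,1],[-9.4,34,1,0,0,-0.039,1],[-10.7,33.5,1,0,0,-0.039,1],[-12,33,1,0,0,-0.039,1],[-13.3,32.5,1,0,0,-0.039,1]]}}

```text
time: 27.65
tool_pos: [0.5618, -0.1298, 0.1373]
ee_rot: [-3.104, -0.477, 0.004]
force: [-0.1, -0.1, -0.4]
finger_gap: 0.0853
gripper_force: 0.0
```

>>> {"name": "drive_tool", "arguments": {"motion": [[0,0,0,0,0,0,1],[0,0,0,0,0,0,1]]}}

```text
time: 27.82
tool_pos: [0.562, -0.1296, 0.1374]
ee_rot: [-3.105, -0.47, 0.004]
force: [0.4, -0.3, -0.5]
finger_gap: 0.0856
gripper_force: 0.0
```

```bash
python3 - <<'E'
from h import *
p,t,z=now();print(p,t)
w=snap("wrist");f=fit("ybox_center",[w],.004,minp=.2,yaws=(.28,));print(f,fit("tape",[w],.004,minp=.2))
r=(render(pts("ybox_center",*f[:3],.004),*w)>.5).astype(np.uint8);im=w[0]["pixels"][:,:,::-1].copy()
cv2.drawContours(im,cv2.findContours(r,0,1)[0],-1,(0,255,0),1);cv2.imwrite("pics/w10.png",im)
plan([(f[0],f[1],p[2],f[2])])
E
```

```text
[ 0.56198406 -0.12961419  0.13736891] 0.3002839557035394
[0.563, -0.1281, 0.2974, np.float64(0.046), 1] [0.5837, -0.2239, 0.084, np.float64(0.206), 1]
-> (0.563, -0.1281, np.float64(0.13736890714737118), 0.2974) 1
[-0.1, 0.8, 0.9, 0, 0, np.float64(0.0063)]
```

View pics/w10.png

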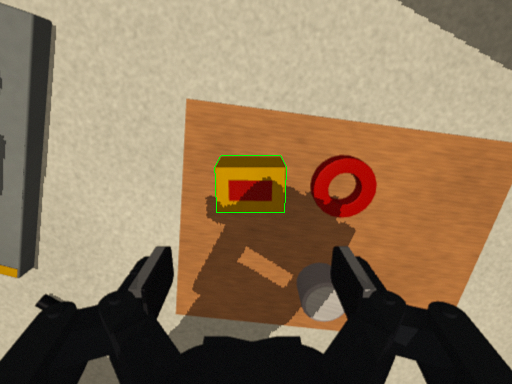

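The outline fits the yellow box (215-286, 155-213) and the tape stays clear of the right finger. Descend and grip.

>>> {"name": "drive_tool", "arguments": {"motion": [[0.7,0,36,0,0,0.003,1],[0,0,38,0,0,0,1],[0,0,38,0,0,0,1],[0,0,30,0,0,0,1],[0,0,3,0,0,0,1],[0,0,0,0,0,0,1],[0,0,0,0,0,0,-1],[0,0,0,0,0,0,-1]]}}

```text
time: 28.63
tool_pos: [0.5652, -0.1282, -0.0037]
ee_rot: [3.105, 0.47, 0.005]
force: [-0.0, -0.5, 2.7]
finger_gap: 0.0642
gripper_force: 3.0
```

>>> {"name": "drive_tool", "arguments": {"motion": [[0,0,0,0,0,0,-1],[0,0,0,0,0,0,-1],[0,0,0,0,0,0,-1],[0,0,0,0,0,0,-1],[0,0,0,0,0,0,-1]]}}

```text
time: 29.05
tool_pos: [0.5652, -0.1283, -0.0036]
ee_rot: [3.105, 0.47, 0.005]
force: [0.2, 2.2, 8.7]
finger_gap: 0.0635
gripper_force: 34.4
```

>>> {"name": "drive_tool", "arguments": {"motion": [[0,0,-15,0,0,0,-1],[0,0,-39,0,0,0,-1],[0,0,-39,0,0,0,-1],[0,0,-39,0,0,0,-1],[0,0,-15,0,0,0,-1],[0,0,0,0,0,0,-1]]}}

```text
time: 29.55
tool_pos: [0.566, -0.1288, 0.1468]
ee_rot: [3.102, 0.469, 0.013]
force: [0.2, -0.7, 0.1]
finger_gap: 0.0637
gripper_force: 33.9
```

```bash
python3 - <<'E'
from h import *
p,t,z=now();print(p,t,z)
plan([(.42,.10,.15,.0),(.429,.351,.15,-.009)])
E
```

```text
[ 0.56598908 -0.12882449  0.14675538] 0.3002813657306762 [ 0.00846748 -0.00268499 -0.99996055]
-> (0.42, 0.1, 0.15, 0.0) 8
[-9.0, -32.7, -0.4, 0, 0, np.float64(0.0375)]
[-10.2, -32.4, -0.4, 0, 0, np.float64(0.0375)]
[-11.4, -32.0, -0.4, 0, 0, np.float64(0.0375)]
[-12.6, -31.5, -0.4, 0, 0, np.float64(0.0375)]
[-13.8, -31.0, -0.4, 0, 0, np.float64(0.0375)]
[-14.9, -30.5, -0.4, 0, 0, np.float64(0.0375)]
[-16.1, -29.9, -0.4, 0, 0, np.float64(0.0375)]
[-17.2, -29.3, -0.4, 0, 0, np.float64(0.0375)]
-> (0.429, 0.351, 0.15, -0.009) 7
[1.3, -35.9, -0.0, 0, 0, 0.0013]
[1.2, -35.9, -0.0, 0, 0, 0.0013]
[1.2, -35.9, -0.0, 0, 0, 0.0013]
[1.1, -35.9, -0.0, 0, 0, 0.0013]
[1.1, -35.9, -0.0, 0, 0, 0.0013]
[1.1, -35.9, -0.0, 0, 0, 0.0013]
[1.0, -35.9, -0.0, 0, 0, 0.0013]
```

>>> {"name": "drive_tool", "arguments": {"motion": [[-9,-32.7,-0.5,0,0,0.0375,-1],[-10.2,-32.4,-0.5,0,0,0.0375,-1],[-11.4,-32,-0.5,0,0,0.0375,-1],[-12.6,-31.5,-0.5,0,0,0.0375,-1],[-13.8,-31,-0.5,0,0,0.0375,-1],[-15,-30.5,-0.5,0,0,0.0375,-1],[-16,-30,-0.5,0,0,0.0375,-1],[-17.2,-29.3,-0.5,0,0,0.0375,-1]]}}

```text
time: 30.22
tool_pos: [0.4161, 0.1019, 0.145]
ee_rot: [3.142, -0.003, -0.0]
force: [1.0, -0.8, 0.6]
finger_gap: 0.0636
gripper_force: 33.9
```

>>> {"name": "drive_tool", "arguments": {"motion": [[1.5,-36,0,0,0,0.001,-1],[1.5,-36,0,0,0,0.001,-1],[1.5,-36,0,0,0,0.001,-1],[1.5,-36,0,0,0,0.001,-1],[1.5,-36,0,0,0,0.001,-1],[1.5,-36,0,0,0,0.002,-1],[1.5,-36,0,0,0,0.002,-1]]}}

```text
time: 30.8
tool_pos: [0.4282, 0.3545, 0.1448]
ee_rot: [3.141, -0.014, -0.001]
force: [1.0, -0.8, -0.7]
finger_gap: 0.0633
gripper_force: 33.9
```

>>> {"name": "drive_tool", "arguments": {"motion": [[0,0,0,0,0,0,-1],[0,0,0,0,0,0,-1],[0,0,0,0,0,0,-1]]}}

```text
time: 31.05
tool_pos: [0.4283, 0.3522, 0.1447]
ee_rot: [3.141, -0.013, -0.001]
force: [0.8, -0.8, -0.6]
finger_gap: 0.0636
gripper_force: 33.9
```

```bash
python3 - <<'E'
from h import *
p,t,z=now();print(p,t,z)
w=snap("wrist");print(fit("ybox_center",[w],p[2]+.0076,minp=.1,yaws=(-.01,)),fit("canister",[w],.025,minp=.2,yaws=(-.01,)))
E
```

```text
[0.42834656 0.35218806 0.14470412] -0.008481089378503346 [-8.67338451e-04 -8.10643636e-04 -9.99999295e-01]
[0.4264, 0.3516, 0.0025, np.float64(0.053), 1] [0.511, 0.3527, -0.014, np.float64(0.12), 1]
```

>>> {"name": "drive_tool", "arguments": {"motion": [[2.3,0.2,20,0,0,0,-1],[0,0,36,0,0,0,-1],[0,0,36,0,0,0,-1],[0,0,18,0,0,0,-1],[0,0,8,0,0,0,-1],[0,0,0,0,0,0,-1],[0,0,0,0,0,0,-1]]}}

```text
time: 31.78
tool_pos: [0.4318, 0.3526, 0.0281]
ee_rot: [-3.141, 0.015, -0.001]
force: [-0.2, 0.1, -0.7]
finger_gap: 0.0637
gripper_force: 34.0
```

>>> {"name": "drive_tool", "arguments": {"motion": [[-0.5,0.5,5,0,0,0,-1],[0,0,3,0,0,0,-1],[0,0,2,0,0,0,-1],[0,0,1,0,0,0,-1],[0,0,0,0,0,0,-1],[0,0,0,0,0,0,-1]]}}

```text
time: 32.28
tool_pos: [0.4309, 0.3523, 0.0174]
ee_rot: [-3.141, 0.014, -0.001]
force: [-3.3, -2.5, 11.2]
finger_gap: 0.0636
gripper_force: 35.4
```

>>> {"name": "drive_tool", "arguments": {"motion": [[0,0,0,0,0,0,1],[0,0,0,0,0,0,1],[0,0,0,0,0,0,1],[0,0,0,0,0,0,1],[0,0,-15,0,0,0,1],[0,0,-38,0,0,0,1],[0,0,-38,0,0,0,1],[0,0,-38,0,0,0,1]]}}

```text
time: 32.95
tool_pos: [0.4303, 0.3518, 0.1465]
ee_rot: [3.141, -0.014, -0.001]
force: [0.0, 1.4, 0.8]
finger_gap: 0.0849
gripper_force: 0.0
```

>>> {"name": "drive_tool", "arguments": {"motion": [[20,25,-25,0,0,0,1],[20,25,-25,0,0,0,1],[15,25,-25,0,0,0,1],[15,25,-25,0,0,0,1],[0,0,0,0,0,0,1],[0,0,0,0,0,0,1]]}}

```text
time: 33.45
tool_pos: [0.5007, 0.2507, 0.2462]
ee_rot: [-3.141, 0.017, -0.003]
force: [-0.3, -0.6, -1.0]
finger_gap: 0.0853
gripper_force: 0.0
```

```bash
python3 - <<'E'
from h import *
print(now(),sense()["time"])
w=snap("wrist")
for q,z in (("ybox_center",.025),("canister",.025),("tub",.025),("carton_center",.025),("jar_center",.075),("roller_center",.025)): print(q,fit(q,[w],z,minp=.2,yaws=(-.01,)))
sc=snap("scene")[0]["pixels"][90:230,210:410]
im=np.hstack([w[0]["pixels"],cv2.resize(sc,(512,358))[:,:].copy() if 0 else cv2.copyMakeBorder(cv2.resize(sc,(288,202)),0,182,0,0,0)])
cv2.imwrite("pics/w11.png",im[:,:,::-1])
E
```

```text
(array([0.50067181, 0.25069118, 0.24621832]), np.float64(-0.011061276869256554), array([ 2.07079074e-03,  9.38623980e-04, -9.99997415e-01])) 33.45
ybox_center [0.4304, 0.352, -0.0074, np.float64(0.085), 1]
canister [0.5135, 0.3478, 0.0227, np.float64(0.173), 1]
tub [0.5117, 0.1547, -0.0682, np.float64(0.166), 1]
carton_center [0.5126, 0.251, -0.0304, np.float64(0.531), 1]
jar_center [0.5128, 0.2509, 0.0651, np.float64(0.103), 1]
roller_center [0.5945, 0.1512, -0.0717, np.float64(0.073), 1]
```

View pics/w11.png

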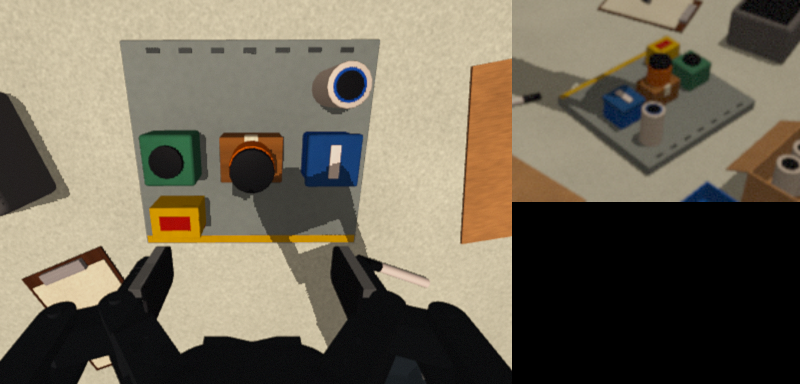

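The final view shows everything in place: carton (252,158) between canister and tub, jar on top (252,170), roller behind the tub (343,87), and yellow box in front of the canister (177,218). The gripper is open and clear of everything.

```bash
python3 -c "
from rig import *
print(hand_in())"
```

```text
the job is handed in; nothing more can be done
None
```

The shelf is stocked as asked, in order, and the job is handed in at about 33 s of robot time. My last camera check put each item within about 2 mm of target, though the hand-in returned no verdict.

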